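Load the home-visit sampling carrier with pot cartons and raise its handle

ROBOT

A 6-joint arm with a two-finger parallel gripper is mounted at the origin on the work surface. World frame = base frame: x ahead of the robot, y to its left, z up, the work surface at z = 0. Lengths are in mm, angles in rad, forces in N, time in s.
With the tool pointing down it reaches from about 300 to 775 mm from the base axis. Payload 14.6 kg.
Tool frame: the origin (TCP) lies between the finger pads; the fingertips stand 19 mm ahead of it and the grasp point (between the pads) is the TCP; z points along the fingers, y is the line along which they close (so a half turn about z gives the same grasp; the last joint's range is limited). The gripper opens to 94 mm and grips with 3 to 60 N. Pads are 16 mm wide; open, the fingers measure 119 mm over their backs; the gripper's body (75 mm by 177 mm) begins 78 mm behind the grasp point.
Start: joints at [1.15, 0.3, 1.521, -0, 1.321, -0.067], TCP at [190.553, 515.925, 224.446] pointing down, gripper open.
Joint ranges: [-3.03, 3.03], [-0.79, 2.21], [0.23, 2.52], [-1.04, 4.18], [0, 3.07], [-2.55, 2.55]. Speed limits (rad/s): [2.22, 2.22, 2.57, 3.14, 3.14, 3.14].

INTERFACE

Orientations are given as [roll, pitch, yaw] about the fixed x, y, z axes, in that order (R = Rz(yaw) Ry(pitch) Rx(roll)).
In Python, from workcell import manip gives the robot as it stands.
- The arm moves only by the tool jog_arm, never from a script. Its argument "motion" is a list of rows, each a list of 7 numbers: the turn, a rotation vector about the tool's x, y, z in degrees, then the shift along the tool's x, y, z in mm, then the opening, from 0 (shut) to 1 (fully open). In form: [[rx, ry, rz, dx, dy, dz, grip], ...]. A call has 1 to 5 rows; each row shifts and turns the commanded pose from where the row before left it, along the tool's axes as they then stand; what a row does not reach is not made up. A row lasts 1/10 s, in which the tool goes at most 50 mm and 8.59 degrees, less where a joint would pass 70% of its speed; a pose out of reach is approached as far as the arm can. A call with a gripper value outside its range is refused whole. The fingers move at their own pace and stop on an object; "grip_force" is the grip in N (left out, the last holds). Time passes only in rows, so rows that do not move let the fingers close. It gives the time, the measured TCP pose, the force, the opening and the grip force at its end, in the units of the state.
- manip.get_obs(): the state, without advancing time (a new reading comes with each control period).
- manip.capture(name): name is "side" or "top" or "wrist"; returns a dict with "image" (400x640x3 uint8, blue, green, red), "fovy" (degrees; the focal length in pixels is half the picture's height over the tangent of half this angle, whatever the lens; pixels are square), "cx", "cy" (the principal point, pixels), "cam_to_world" (4x4, takes a point from camera to world coordinates); the wrist camera has in their place "mount" (4x4, takes a point from camera to tool coordinates, whose origin is the TCP and whose axes are the flange's). Camera axes: x right, y down, z forward; pixel columns grow to the right and rows downward; lengths in mm; the calibration is good to about 2 mm. A picture is of the moment at which its call begins: read the wrist's pose just before it. There is no depth.
- manip.sign_off(): hands the job in; it is judged then, once.
The state is a dict: "clock": time; "q": joint angles; "dq": joint speeds; "joint_efforts": joint torques, N m; "eef_pos": TCP position; "tool_rot": TCP orientation; "wrist_force": force on the tool from outside, world axes, zero at the start; "wrist_torque": the same for the moment, N m; "width": opening from 0.0 (shut) to 1.0 (fully open); "grasp_force": force on a finger pad.
Only numpy, scipy, OpenCV 4.12 (cv2) and the standard library are available. Lean on these libraries where they do the work, as an engineer would, in place of code of your own. Each camera call takes 0.05 s, during which the arm holds its last target. There are 200 camera calls.

TASK

Load the black carrier for the sampling round: push every standing carton of specimen pots against the carrier's low front sill and tip it over onto the red deck so that it lies on its side with its window of red-capped pots facing up. Slide each one in until it lies straight and nothing of it sticks out over the sill. When all are in, swing the carry handle up until it snaps home upright, and leave the two specimen jars and the disinfectant bottle where they stand.

Things in the scene. Friction and masses are not known exactly. Their poses are not given: they have to be found in the camera images.
- carrier: Black carrier tray fixed to the table. Origin on the table under the middle of its deck; x leads away from the robot (front to back), y along it, z up. Red-topped deck at z = 15 mm, from x = -85 (open front sill) to a back wall at x = +85 mm, 480 mm wide between end walls at y = -240 and +240. Walls 8 mm thick, tops at z = 50. A carton lying fully in has its centre at x -25 to +25, z 55 mm.
- sill (a point): Middle of the carrier's front edge, at the top of a plain 15 mm step from the table up to the deck, with no wall; it runs along carrier y (480 mm) and is the stop for the cartons' feet. At carrier x = -85 mm, z = 15 mm; carrier axes.
- handle (a joint): Angle (rad) of the carry handle: a steel bail, two legs outside the end walls joined by a bar along carrier y, 150 mm from the hinge axis. At 0 it leans back, away from the robot, 0.611 rad above level; it grows as it rises, to 0.96 = upright on its end stop. It stays where it is left (about 2 N at the bar moves it) and snaps home by itself over about the last 0.1 rad.
- handle_hinge (a point): Middle of the handle's hinge axis, which runs along carrier y at carrier x = -10 mm, z = 30 mm; carrier axes.
- grip (a point): Middle of the handle's bar, centre of its black rubber sleeve (20 mm diameter, 120 mm long along carrier y; the rest of the bar is 10 mm steel). The frame turns with the handle and its axes are the carrier's axes at handle angle 0.
- carton0 (a point): Centre of a brown cardboard carton with a foot band in blue: 80 (its x) by 88 (y) by 120 mm (z), 0.25 to 0.5 kg, smooth (friction about 0.4), maybe absent. Starts standing on the table before the sill, z up, its window with six red pot caps on the -x face, towards the robot. Tipped over its foot onto the deck, away from the robot, its z points along carrier x, its x straight down, window up.
- carton1 (a point): Centre of a brown cardboard carton with a foot band in green: 80 (its x) by 88 (y) by 120 mm (z), 0.25 to 0.5 kg, smooth (friction about 0.4), maybe absent. Starts standing on the table before the sill, z up, its window with six red pot caps on the -x face, towards the robot. Tipped over its foot onto the deck, away from the robot, its z points along carrier x, its x straight down, window up.
- carton2 (a point): Centre of a brown cardboard carton with a foot band in orange: 80 (its x) by 88 (y) by 120 mm (z), 0.25 to 0.5 kg, smooth (friction about 0.4), maybe absent. Starts standing on the table before the sill, z up, its window with six red pot caps on the -x face, towards the robot. Tipped over its foot onto the deck, away from the robot, its z points along carrier x, its x straight down, window up.
- carton3 (a point): Centre of a brown cardboard carton with a foot band in yellow: 80 (its x) by 88 (y) by 120 mm (z), 0.25 to 0.5 kg, smooth (friction about 0.4), maybe absent. Starts standing on the table before the sill, z up, its window with six red pot caps on the -x face, towards the robot. Tipped over its foot onto the deck, away from the robot, its z points along carrier x, its x straight down, window up.
- c0: The same blue carton; origin at the centre of its underside (the 80 x 88 mm face it stands on at the start), same axes.
- c1: The same green carton; origin at the centre of its underside (the 80 x 88 mm face it stands on at the start), same axes.
- c2: The same orange carton; origin at the centre of its underside (the 80 x 88 mm face it stands on at the start), same axes.
- c3: The same yellow carton; origin at the centre of its underside (the 80 x 88 mm face it stands on at the start), same axes.
- jar0_mid (a point): Bystander: middle of a clear specimen jar with a red cap, 47 mm wide, 68 mm tall, standing on the table. Leave it alone.
- jar1_mid (a point): Bystander: a second such jar. Leave it alone.
- spray_mid (a point): Bystander: middle of a white disinfectant bottle, 60 mm wide, 170 mm tall. Leave it alone.
Mind the look-alikes: they are no part of the job. What is shaped like the c3 but pink or turquoise is not meant.

How it is judged:
By the outcome, as a careful person would: the job done as asked, in the order asked, and still so for the second after the job is handed in, with the robot touching nothing.
Of c0, c1, c2, c3 only 3 to 4 are there at a start; the rules pass over those that are not, and their reading is None.
At some moment in a run one of c0, c1, c2, c3 may be knocked a few centimetres aside while the robot is not near it.
Once in a run the grip may slacken for a moment while it holds something.
It also fails if it takes over 210 s, if anything falls off the work surface, if the arm or the gripper's body presses on something with over 40 N, if the wrist force passes 120 N, or if a joint passes its speed limit or range.

## Working session

There is one attempt and no reset: what is moved stays moved. The work goes in short steps, Python scripts to look and compute and a tool call to move; the robot and the scene stay as the last step left them, time stands still between calls to the robot, and variables do not carry over. Pictures are saved under pics/ and viewed, at most 14 in all, crops included, and the job is handed in when it is done.

Besides the shell and the picture viewer there is one more tool, called after "Emit:" as name([rows], argument=value, ...), one row to a line, values as JSON. jog_arm: Moves the arm, as the interface text tells. Its arguments: {"type":"object","properties":{"motion":{"type":"array","items":{"type":"array","items":{"type":"number"}}},"grip_force":{"type":"number"}},"required":["motion"]}

```bash
mkdir -p pics; ls; python3 - <<'E'
from workcell import manip
import cv2,numpy as np
o=manip.get_obs();print(o)
for n in("top","side"):
    c=manip.capture(n);cv2.imwrite(f"pics/{n}0.png",c["image"]);print(n,c["fovy"],c["cx"],c["cy"],np.round(c["cam_to_world"],3).tolist())
E
```

```text
pics
{'clock': 0.0, 'q': array([ 1.15040007e+00,  3.00486209e-01,  1.52158351e+00,  1.56017515e-05,
        1.32069026e+00, -6.66073858e-02]), 'dq': array([-9.44638901e-04, -2.45906004e-04, -1.23120524e-03,  4.20022806e-04,
        1.39899174e-03, -7.40832899e-05]), 'joint_efforts': array([-7.35697677e-05, -5.31809020e+01, -3.52737021e+01,  7.09070452e-02,
        2.44987925e-02, -3.48850813e-05]), 'eef_pos': array([190.45502937, 515.71656035, 223.87700088]), 'tool_rot': array([-3.14042893e+00, -9.27730930e-05,  2.78779986e+00]), 'wrist_force': array([-0.05757181,  0.2056765 ,  0.3333823 ]), 'wrist_torque': array([-0.00764209, -0.02455479, -0.02708485]), 'grasp_force': 0.0, 'width': 0.9968438061409224}
top 48.30908691678044 327.67531371708566 194.05470647466151 [[-0.012, -0.986, 0.166, 336.313], [-1.0, 0.014, 0.008, -21.07], [-0.01, -0.166, -0.986, 1270.891], [0.0, 0.0, 0.0, 1.0]]
side 55.81843764621212 322.63830616894194 198.62457282777933 [[0.984, -0.139, 0.112, 446.79], [-0.178, -0.697, 0.694, -685.862], [-0.018, -0.703, -0.711, 788.892], [0.0, 0.0, 0.0, 1.0]]
```

View pics/top0.png

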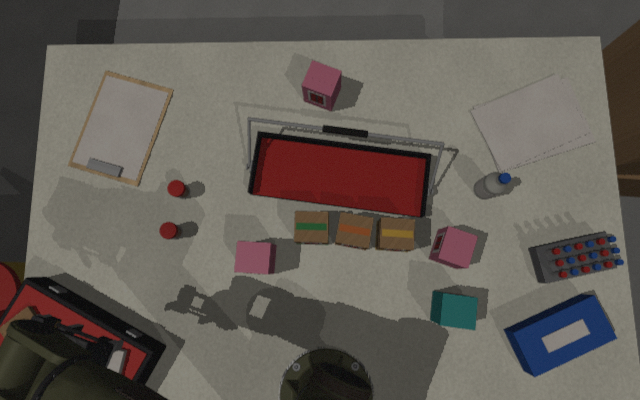

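View pics/side0.png

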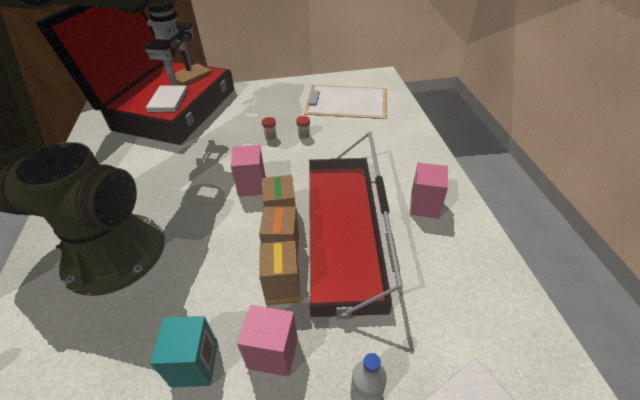

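Green, orange and yellow cartons stand in front of the sill, at top-view pixels (311,227), (355,230) and (397,233). Blue is absent, and the handle leans back. Next I'll measure them.

```bash
cat > h.py <<'E'
import cv2,numpy as np
from workcell import manip
def ray(c,uv,z):
    f=200/np.tan(np.radians(c["fovy"]/2));M=np.array(c["cam_to_world"])
    uv=np.atleast_2d(uv).astype(float)
    d=np.c_[(uv-[c["cx"],c["cy"]])/f,np.ones(len(uv))]@M[:3,:3].T
    o=M[:3,3];return (o+d*((z-o[2])/d[:,2])[:,None])[:,:2]
def mask(c,h0,h1,s,v=40):
    return cv2.inRange(cv2.cvtColor(c["image"],cv2.COLOR_BGR2HSV),(h0,s,v),(h1,255,255))
def blobs(m,amin):
    cs,_=cv2.findContours(m,cv2.RETR_EXTERNAL,cv2.CHAIN_APPROX_NONE)
    return sorted([k for k in cs if cv2.contourArea(k)>amin],key=cv2.contourArea,reverse=True)
E
python3 - <<'E'
from h import *
c=manip.capture("top")
m=mask(c,0,6,150)|mask(c,174,180,150)
k=max(blobs(m[:, 230:450].copy(),500),key=cv2.contourArea)+[230,0]
P=ray(c,k[:,0],15).astype(np.float32)
r=cv2.minAreaRect(P);print("deck",r,cv2.boxPoints(r).round(0).tolist())
im=cv2.cvtColor(c["image"],cv2.COLOR_BGR2HSV)
for u,v in((311,226),(355,230),(397,233),(300,220),(311,218),(345,222),(390,225)):print(u,v,im[v,u])
for n,h0,h1,s in(("g",45,85,90),("o",6,14,165),("y",18,28,175)):
    m=mask(c,h0,h1,s,60);m[:205]=0;m[255:]=0;m[:,:290]=0;m[:,420:]=0
    for k in blobs(m,40)[:2]:
        q=cv2.minAreaRect(ray(c,k[:,0],120).astype(np.float32));print(n,cv2.contourArea(k),np.round(q[0]),np.round(q[1]),q[2],cv2.boundingRect(k))
# brown top+front
m=mask(c,8,28,60,60);m[:205]=0;m[255:]=0;m[:,:290]=0;m[:,420:]=0
for k in blobs(m,200):print("br",cv2.boundingRect(k),cv2.minAreaRect(ray(c,k[:,0],120).astype(np.float32)))
for x0,x1,y0,y1 in((160,192,178,200),(155,182,218,242)):
    s=np.zeros((400,640),np.uint8);s[y0:y1,x0:x1]=(mask(c,0,8,120)|mask(c,172,180,120))[y0:y1,x0:x1]
    k=blobs(s,20)[0];print("jar",ray(c,k[:,0].mean(0),68))
print("spray",ray(c,[(505,178)],170))
E
python3 - <<'E'
import cv2
a=cv2.imread("pics/top0.png")[90:280,220:470];cv2.imwrite("pics/crop0.png",cv2.resize(a,None,fx=3,fy=3,interpolation=cv2.INTER_CUBIC))
E
```

```text
deck ((599.9358520507812, -45.42289733886719), (481.58355712890625, 170.80804443359375), 81.41654968261719) [[480.0, -271.0], [648.0, -296.0], [720.0, 180.0], [551.0, 205.0]]
311 226 [ 66 131  80]
355 230 [ 12 182 119]
397 233 [ 20 167 128]
300 220 [ 16 112  96]
311 218 [ 15 112  96]
345 222 [ 16 111  92]
390 225 [ 15 115  91]
g 166.0 [447.  32.] [78. 16.] 89.23109436035156 (296, 223, 31, 7)
o 150.5 [436. -79.] [78. 16.] 78.57296752929688 (339, 224, 31, 12)
br (375, 217, 40, 35) ((424.04339599609375, -183.85562133789062), (99.00154113769531, 85.67481994628906), 85.61741638183594)
br (334, 212, 40, 38) ((434.018798828125, -78.72784423828125), (89.4785385131836, 86.61722564697266), 78.68098449707031)
br (294, 211, 35, 32) ((445.68731689453125, 32.1856689453125), (88.10594940185547, 80.35108184814453), 89.25495147705078)
jar [[560.69708991 405.15080949]]
jar [[445.29739089 420.88726963]]
spray [[ 556.07906192 -457.75234666]]
```

View pics/crop0.png

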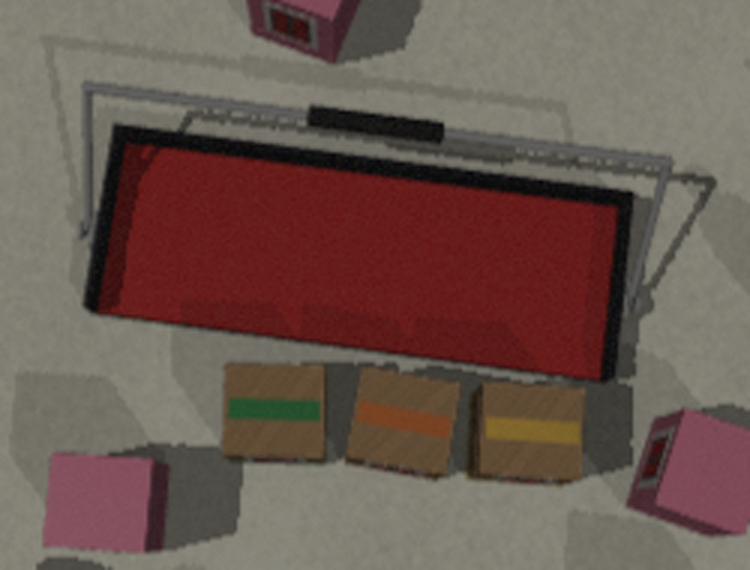

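Emit:
jog_arm([
  [0, 0, -5.9, 0, 0, 0, 0.5],
  [0, 0, -5.8, 0, 0, 0, 0.5],
  [0, 0, 0, -22, -40, 0, 0.5],
  [0, 0, 0, -22, -40, 0, 0.5],
  [0, 0, 0, -22, -40, 0, 0.5],
])

```text
clock: 0.65
eef_pos: [238.0, 385.8, 224.0]
tool_rot: [-3.141, -0.0, 2.993]
wrist_force: [0.8, 0.6, -0.0]
width: 0.613
grasp_force: 0.0
```

Emit:
jog_arm([
  [0, 0, 0, -22, -40, 0, 0.5],
  [0, 0, 0, -22, -40, 0, 0.5],
  [0, 0, 0, -22, -40, 0, 0.5],
  [0, 0, 0, -22, -40, 0, 0.5],
  [0, 0, 0, -22, -40, 0, 0.5],
])

```text
clock: 1.15
eef_pos: [317.0, 171.6, 224.5]
tool_rot: [3.141, 0.0, 2.992]
wrist_force: [0.5, 1.1, 0.2]
width: 0.501
grasp_force: 0.0
```

Emit:
jog_arm([
  [0, 0, 0, -22, -40, 0, 0.5],
  [0, 0, 0, -22, -40, 0, 0.5],
  [0, 0, 0, -17, -40, 20, 0.5],
  [0, 0, 0, 0, 0, 45, 0.5],
  [0, 0, 0, 0, 0, 45, 0.5],
])

```text
clock: 1.65
eef_pos: [359.7, 44.2, 113.5]
tool_rot: [3.141, 0.002, 2.989]
wrist_force: [0.8, -0.4, -0.5]
width: 0.502
grasp_force: 0.0
```

Emit:
jog_arm([
  [0, 0, 0, 0, 0, 42, 0.5],
  [0, 0, 0, 0, 0, 0, 0.5],
])

```text
clock: 1.85
eef_pos: [356.6, 45.3, 68.9]
tool_rot: [-3.14, -0.008, 2.992]
wrist_force: [-0.9, 0.2, -0.2]
width: 0.5
grasp_force: 0.0
```

Emit:
jog_arm([
  [0, 0, 0, -20, 0, 0, 0.5],
  [0, 0, 0, -15, 0, 0, 0.5],
  [0, 0, 0, -12, 0, 0, 0.5],
  [0, 0, 0, -10, 0, 0, 0.5],
  [0, 0, 0, -8, 0, 0, 0.5],
])

```text
clock: 2.35
eef_pos: [424.3, 35.8, 73.2]
tool_rot: [3.142, 0.001, 2.992]
wrist_force: [-2.4, 0.8, 1.2]
width: 0.499
grasp_force: 1.1
```

Emit:
jog_arm([
  [0, 0, 0, -5, 0, 0, 0.5],
  [0, 0, 0, -4, 0, 0, 0.5],
  [0, 0, 0, -3, 0, 0, 0.5],
  [0, 0, 0, -2, 0, 0, 0.5],
  [0, 0, 0, 0, 0, 0, 0.5],
])

```text
clock: 2.85
eef_pos: [434.9, 34.1, 71.8]
tool_rot: [-3.141, -0.007, 2.992]
wrist_force: [-17.6, 2.6, 9.2]
width: 0.499
grasp_force: 9.2
```

Emit:
jog_arm([
  [0, 0, 0, 6, 0, 0, 0.5],
  [0, 0, 0, 0, 0, -23, 0.5],
  [0, 0, 0, 0, 0, -22, 0.5],
  [0, 0, 0, -10, 0, 0, 0.5],
  [0, 0, 0, -8, 0, 0, 0.5],
])

```text
clock: 3.35
eef_pos: [449.8, 32.0, 117.6]
tool_rot: [3.141, 0.0, 2.992]
wrist_force: [-4.1, 0.9, 2.6]
width: 0.5
grasp_force: 2.6
```

Emit:
jog_arm([
  [0, 0, 0, -10, 0, 0, 0.5],
  [0, 0, 0, -10, 0, 0, 0.5],
  [0, 0, 0, -10, 0, 0, 0.5],
  [0, 0, 0, -10, 0, 0, 0.5],
  [0, 0, 0, -8, 0, 0, 0.5],
])

```text
clock: 3.85
eef_pos: [499.2, 24.6, 119.3]
tool_rot: [3.141, 0.005, 2.992]
wrist_force: [-2.9, 0.2, 23.4]
width: 0.5
grasp_force: 10.1
```

Emit:
jog_arm([
  [0, 0, 0, -8, 0, 0, 0.5],
  [0, 0, 0, -8, 0, 0, 0.5],
  [0, 0, 0, -8, 0, 0, 0.5],
  [0, 0, 0, -5, 0, 0, 0.5],
  [0, 0, 0, 0, 0, 0, 0.5],
])

```text
clock: 4.35
eef_pos: [525.8, 20.3, 116.9]
tool_rot: [-3.142, -0.001, 2.992]
wrist_force: [0.0, -0.4, -0.7]
width: 0.505
grasp_force: 0.0
```

```bash
python3 - <<'E'
from h import *
cv2.imwrite("pics/side1.png",cv2.resize(manip.capture("side")["image"][100:340,150:470],None,fx=2,fy=2))
E
```

```text
(no output)
```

View pics/side1.png

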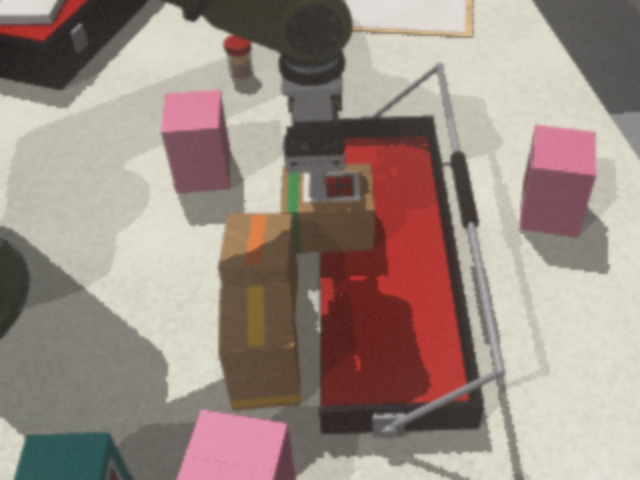

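Tipping worked: the green carton lies on the deck with its window up and its foot end sticking out over the sill. Now I'll slide it in.

Emit:
jog_arm([
  [0, 0, 0, 0, 0, -25, 0.5],
  [0, 0, 0, 30, 0, -15, 0.5],
  [0, 0, 0, 40, 0, 0, 0.5],
  [0, 0, 0, 15, 0, 40, 0.5],
  [0, 0, 0, 0, 0, 45, 0.5],
])

```text
clock: 4.9
eef_pos: [440.6, 33.5, 73.1]
tool_rot: [3.141, 0.004, 2.993]
wrist_force: [0.9, -0.1, -1.2]
width: 0.498
grasp_force: 0.0
```

Emit:
jog_arm([
  [0, 0, 0, 0, 0, 0, 0.5],
  [0, 0, 0, -20, 0, 0, 0.5],
  [0, 0, 0, -15, 0, 0, 0.5],
  [0, 0, 0, -12, 0, 0, 0.5],
  [0, 0, 0, -10, 0, 0, 0.5],
])

```text
clock: 5.4
eef_pos: [498.9, 24.5, 74.1]
tool_rot: [3.141, 0.001, 2.992]
wrist_force: [-2.4, -0.0, 2.0]
width: 0.497
grasp_force: 1.1
```

Emit:
jog_arm([
  [0, 0, 0, -10, 0, 0, 0.5],
  [0, 0, 0, -8, 0, 0, 0.5],
  [0, 0, 0, -6, 0, 0, 0.5],
  [0, 0, 0, -4, 0, 0, 0.5],
  [0, 0, 0, 0, 0, 0, 0.5],
])

```text
clock: 5.9
eef_pos: [525.8, 20.4, 72.4]
tool_rot: [-3.142, 0.0, 2.992]
wrist_force: [-0.1, 0.4, -0.8]
width: 0.501
grasp_force: 0.0
```

Emit:
jog_arm([
  [0, 0, 0, -10, 0, 0, 0.5],
  [0, 0, 0, -10, 0, 0, 0.5],
  [0, 0, 0, 0, 0, 0, 0.5],
  [0, 0, 0, 40, 0, 0, 0.5],
  [0, 0, 0, 45, 0, 0, 0.5],
])

```text
clock: 6.4
eef_pos: [460.5, 30.1, 72.0]
tool_rot: [3.142, 0.0, 2.992]
wrist_force: [-0.2, 0.3, 0.4]
width: 0.498
grasp_force: 0.0
```

Emit:
jog_arm([
  [0, 0, 0, 45, 0, 0, 0.5],
  [0, 0, 0, 45, 0, 0, 0.5],
  [0, 0, 0, 5, -25, 0, 0.5],
  [0, 0, 0, 0, -45, 0, 0.5],
  [0, 0, 0, 0, -40, 0, 0.5],
])

```text
clock: 6.9
eef_pos: [350.6, -65.6, 72.9]
tool_rot: [-3.141, 0.002, 2.994]
wrist_force: [0.2, -0.2, -0.4]
width: 0.499
grasp_force: 0.0
```

```bash
cat > m.py <<'E'
from h import *
def car(p):
    d=np.atleast_2d(p)[:,:2]-[600,-45];return np.c_[d@[.989,-.149],d@[.149,.989]].round(0)
print("tcp",car(manip.get_obs()["eef_pos"]),manip.get_obs()["eef_pos"][2])
c=manip.capture("top");cv2.imwrite("pics/last.png",c["image"])
for n,h0,h1,s in(("g",45,85,90),("o",8,14,160),("y",18,28,150)):
    m=mask(c,h0,h1,s,60);m[:130]=0;m[265:]=0;m[:,270:290]=0;m[:,:270]=0;m[:,425:]=0
    for k in blobs(m,25)[:2]:
        for z in(120,55):
            q=cv2.minAreaRect(ray(c,k[:,0],z).astype(np.float32));print(n,"z",z,car(q[0]),np.round(q[1]),round(q[2]-81.4,1))
m=mask(c,8,28,60,60);m[:130]=0;m[265:]=0;m[:,:270]=0;m[:,425:]=0
for k in blobs(m,200):
  q=cv2.minAreaRect(ray(c,k[:,0],95).astype(np.float32));print("brown z95",car(q[0]),np.round(q[1]),round(q[2]-81.4,1),"Xmin",car(ray(c,k[:,0],95))[:,0].min())
E
python3 m.py
```

```text
tcp [[-244.  -58.]] 72.88859831099717
g z 120 [[-40.  51.]] [85. 12.] 0.1
g z 55 [[-27.  54.]] [90. 13.] 0.1
o z 120 [[-157.  -58.]] [78. 17.] -2.2
o z 55 [[-151.  -61.]] [83. 18.] -2.2
y z 120 [[-151. -169.]] [78. 19.] 4.0
y z 55 [[-145. -177.]] [82. 20.] 4.0
brown z95 [[21. 51.]] [90. 97.] 0.4 Xmin -27.0
brown z95 [[-153.  -59.]] [91. 81.] -3.6 Xmin -196.0
brown z95 [[-148. -171.]] [93. 83.] 4.2 Xmin -191.0
```

Emit:
jog_arm([
  [0, 0, 0, -20, 0, 0, 0.5],
  [0, 0, 0, -14, 0, 0, 0.5],
  [0, 0, 0, -10, 0, 0, 0.5],
  [0, 0, 0, -9, 0, 0, 0.5],
  [0, 0, 0, -6, 0, 0, 0.5],
])

```text
clock: 7.45
eef_pos: [409.6, -73.1, 72.4]
tool_rot: [-3.142, -0.0, 2.992]
wrist_force: [-1.6, -0.0, 1.0]
width: 0.5
grasp_force: 0.8
```

Emit:
jog_arm([
  [0, 0, 0, -4, 0, 0, 0.5],
  [0, 0, 0, -3, 0, 0, 0.5],
  [0, 0, 0, -2, 0, 0, 0.5],
  [0, 0, 0, -1, 0, 0, 0.5],
  [0, 0, 0, 0, 0, 0, 0.5],
])

```text
clock: 7.95
eef_pos: [418.1, -74.5, 72.2]
tool_rot: [3.141, -0.003, 2.992]
wrist_force: [-5.9, 1.2, 2.3]
width: 0.501
grasp_force: 3.4
```

Emit:
jog_arm([
  [0, 0, 0, 6, 0, 0, 0.5],
  [0, 0, 0, 0, 0, -25, 0.5],
  [0, 0, 0, 0, 0, -23, 0.5],
  [0, 0, 0, -10, 0, 0, 0.5],
  [0, 0, 0, -8, 0, 0, 0.5],
])

```text
clock: 8.45
eef_pos: [431.4, -76.6, 120.5]
tool_rot: [-3.141, 0.001, 2.992]
wrist_force: [-3.3, 0.6, 1.8]
width: 0.5
grasp_force: 1.7
```

Emit:
jog_arm([
  [0, 0, 0, -10, 0, 0, 0.5],
  [0, 0, 0, -10, 0, 0, 0.5],
  [0, 0, 0, -10, 0, 0, 0.5],
  [0, 0, 0, -10, 0, 0, 0.5],
  [0, 0, 0, -8, 0, -3, 0.5],
])

```text
clock: 8.95
eef_pos: [479.2, -83.8, 122.9]
tool_rot: [3.142, -0.001, 2.992]
wrist_force: [0.8, -0.6, 0.1]
width: 0.501
grasp_force: 0.0
```

Emit:
jog_arm([
  [0, 0, 0, -8, 0, -3, 0.5],
  [0, 0, 0, -8, 0, 0, 0.5],
  [0, 0, 0, -8, 0, 0, 0.5],
  [0, 0, 0, -5, 0, 0, 0.5],
  [0, 0, 0, 0, 0, 0, 0.5],
])

```text
clock: 9.45
eef_pos: [507.5, -88.1, 126.3]
tool_rot: [-3.142, -0.0, 2.992]
wrist_force: [-0.7, 0.3, -0.9]
width: 0.495
grasp_force: 0.0
```

Emit:
jog_arm([
  [0, 0, 0, 0, 0, -25, 0.5],
  [0, 0, 0, 30, 0, -15, 0.5],
  [0, 0, 0, 40, 0, 5, 0.5],
  [0, 0, 0, 15, 0, 42, 0.5],
  [0, 0, 0, 0, 0, 47, 0.5],
])

```text
clock: 9.95
eef_pos: [422.3, -75.2, 73.0]
tool_rot: [-3.141, 0.004, 2.992]
wrist_force: [0.7, 0.2, -0.2]
width: 0.499
grasp_force: 0.0
```

```bash
python3 m.py
```

```text
tcp [[-171.  -56.]] 72.96576637297703
g z 120 [[-40.  51.]] [84. 12.] 0.0
g z 55 [[-27.  55.]] [89. 13.] 0.0
y z 120 [[-150. -180.]] [54. 18.] 6.1
y z 55 [[-144. -190.]] [57. 19.] 6.1
brown z95 [[21. 52.]] [89. 97.] 0.3 Xmin -27.0
brown z95 [[-148. -182.]] [71. 81.] 7.8 Xmin -190.0
brown z95 [[-59. -58.]] [90. 97.] -0.5 Xmin -108.0
```

Emit:
jog_arm([
  [0, 0, 0, -22, 0, 0, 0.5],
  [0, 0, 0, -15, 0, 0, 0.5],
  [0, 0, 0, -12, 0, 0, 0.5],
  [0, 0, 0, -12, 0, 0, 0.5],
  [0, 0, 0, -12, 0, 0, 0.5],
])

```text
clock: 10.5
eef_pos: [495.6, -86.3, 73.3]
tool_rot: [3.142, -0.001, 2.992]
wrist_force: [-0.2, 0.2, -1.5]
width: 0.503
grasp_force: 0.5
```

Emit:
jog_arm([
  [0, 0, 0, -11, 0, 0, 0.5],
  [0, 0, 0, -10, 0, 0, 0.5],
  [0, 0, 0, -8, 0, 0, 0.5],
  [0, 0, 0, -6, 0, 0, 0.5],
  [0, 0, 0, 0, 0, 0, 0.5],
])

```text
clock: 11.0
eef_pos: [530.4, -91.5, 72.6]
tool_rot: [-3.142, 0.0, 2.992]
wrist_force: [0.1, -0.6, 0.1]
width: 0.502
grasp_force: 0.0
```

Emit:
jog_arm([
  [0, 0, 0, 35, 0, 0, 0.5],
  [0, 0, 0, 45, 0, 0, 0.5],
  [0, 0, 0, 45, 0, 0, 0.5],
  [0, 0, 0, 45, 0, 0, 0.5],
  [0, 0, 0, 8, 0, 0, 0.5],
])

```text
clock: 11.5
eef_pos: [349.9, -64.0, 72.0]
tool_rot: [3.141, -0.002, 2.992]
wrist_force: [1.7, -0.8, -0.9]
width: 0.498
grasp_force: 0.0
```

Emit:
jog_arm([
  [0, 0, 0, 0, -35, 0, 0.5],
  [0, 0, 0, 0, -40, 0, 0.5],
  [0, 0, 0, 0, -37, 0, 0.5],
  [0, 0, 0, 0, 0, 0, 0.5],
])

```text
clock: 11.9
eef_pos: [337.2, -178.9, 72.9]
tool_rot: [-3.141, 0.001, 2.988]
wrist_force: [0.3, -0.3, -0.8]
width: 0.5
grasp_force: 0.0
```

```bash
python3 m.py
```

```text
tcp [[-240. -172.]] 72.8680498885354
g z 120 [[-40.  51.]] [84. 12.] -0.5
g z 55 [[-27.  55.]] [89. 13.] -0.5
o z 120 [[-40. -57.]] [87. 14.] 0.1
o z 55 [[-27. -59.]] [92. 14.] 0.1
y z 120 [[-151. -169.]] [78. 18.] 2.6
y z 55 [[-144. -177.]] [83. 19.] 2.6
brown z95 [[  8. -58.]] [ 89. 122.] -0.1 Xmin -53.0
brown z95 [[21. 52.]] [89. 97.] 0.0 Xmin -27.0
brown z95 [[-150. -166.]] [102.  85.] 6.1 Xmin -198.0
```

Green and orange are both in, with centres at X of about 8–10. Yellow is next.

Emit:
jog_arm([
  [0, 0, 0, -18, 0, 0, 0.5],
  [0, 0, 0, -14, 2, 0, 0.5],
  [0, 0, 0, -10, 0, 0, 0.5],
  [0, 0, 0, -9, 0, 0, 0.5],
  [0, 0, 0, -5, 0, 0, 0.5],
])

```text
clock: 12.45
eef_pos: [393.3, -181.7, 72.4]
tool_rot: [3.141, -0.0, 2.993]
wrist_force: [-2.7, 0.5, 2.4]
width: 0.499
grasp_force: 1.3
```

Emit:
jog_arm([
  [0, 0, 0, -4, 0, 0, 0.5],
  [0, 0, 0, -3, 0, 0, 0.5],
  [0, 0, 0, -2, 0, 0, 0.5],
  [0, 0, 0, -1, 0, 0, 0.5],
  [0, 0, 0, 0, 0, 0, 0.5],
])

```text
clock: 12.95
eef_pos: [401.8, -183.3, 72.2]
tool_rot: [3.141, -0.002, 2.992]
wrist_force: [-7.8, 1.4, 4.3]
width: 0.503
grasp_force: 4.0
```

Emit:
jog_arm([
  [0, 0, 0, 6, 0, 0, 0.5],
  [0, 0, 0, 0, 0, -25, 0.5],
  [0, 0, 0, 0, 0, -23, 0.5],
  [0, 0, 0, -10, 0, 0, 0.5],
  [0, 0, 0, -8, 0, 0, 0.5],
])

```text
clock: 13.45
eef_pos: [414.9, -185.4, 120.5]
tool_rot: [-3.141, 0.0, 2.992]
wrist_force: [-5.0, 1.7, 3.1]
width: 0.496
grasp_force: 2.7
```

Emit:
jog_arm([
  [0, 0, 0, -10, 0, 0, 0.5],
  [0, 0, 0, -10, 0, 0, 0.5],
  [0, 0, 0, -10, 0, 0, 0.5],
  [0, 0, 0, -10, 0, 0, 0.5],
  [0, 0, 0, -8, 0, -3, 0.5],
])

```text
clock: 13.95
eef_pos: [462.7, -192.4, 122.4]
tool_rot: [3.141, -0.001, 2.992]
wrist_force: [-0.3, -0.8, 0.2]
width: 0.497
grasp_force: 0.0
```

Emit:
jog_arm([
  [0, 0, 0, -8, 0, -3, 0.5],
  [0, 0, 0, -8, 0, 0, 0.5],
  [0, 0, 0, -8, 0, 0, 0.5],
  [0, 0, 0, -5, 0, 0, 0.5],
  [0, 0, 0, 0, 0, 0, 0.5],
])

```text
clock: 14.45
eef_pos: [491.1, -196.8, 126.2]
tool_rot: [3.142, -0.0, 2.992]
wrist_force: [-0.1, -0.1, -0.4]
width: 0.503
grasp_force: 0.0
```

Emit:
jog_arm([
  [0, 0, 0, 0, 0, -25, 0.5],
  [0, 0, 0, 30, 0, -15, 0.5],
  [0, 0, 0, 40, 0, 5, 0.5],
  [0, 0, 0, 15, 0, 42, 0.5],
  [0, 0, 0, 0, 0, 47, 0.5],
])

```text
clock: 14.95
eef_pos: [405.8, -184.3, 73.0]
tool_rot: [-3.14, 0.004, 2.991]
wrist_force: [1.3, -1.0, -1.3]
width: 0.5
grasp_force: 0.0
```

```bash
python3 m.py
```

```text
tcp [[-171. -167.]] 72.99091027209288
g z 120 [[-40.  51.]] [84. 12.] 0.0
g z 55 [[-27.  55.]] [89. 13.] 0.0
o z 120 [[-40. -57.]] [88. 14.] 0.3
o z 55 [[-28. -59.]] [93. 14.] 0.3
brown z95 [[  9. -58.]] [ 90. 121.] 0.1 Xmin -52.0
brown z95 [[21. 52.]] [89. 97.] 0.2 Xmin -27.0
brown z95 [[ -70. -167.]] [ 97. 122.] -0.2 Xmin -131.0
```

Emit:
jog_arm([
  [0, 0, 0, -22, 0, 0, 0.5],
  [0, 0, 0, -15, 0, 0, 0.5],
  [0, 0, 0, -12, 0, 0, 0.5],
  [0, 0, 0, -12, 0, 0, 0.5],
  [0, 0, 0, -12, 0, 0, 0.5],
])

```text
clock: 15.5
eef_pos: [479.2, -195.0, 73.2]
tool_rot: [3.141, -0.001, 2.992]
wrist_force: [-1.5, 0.2, -1.1]
width: 0.5
grasp_force: 0.8
```

Emit:
jog_arm([
  [0, 0, 0, -11, 0, 0, 0.5],
  [0, 0, 0, -10, 0, 0, 0.5],
  [0, 0, 0, -8, 0, 0, 0.5],
  [0, 0, 0, -6, 0, 0, 0.5],
  [0, 0, 0, 0, 0, 0, 0.5],
])

```text
clock: 16.0
eef_pos: [514.0, -200.3, 72.6]
tool_rot: [-3.141, 0.001, 2.992]
wrist_force: [0.6, -0.2, -0.1]
width: 0.496
grasp_force: 0.0
```

Emit:
jog_arm([
  [0, 0, 0, 35, 0, 0, 0.3],
  [0, 0, 0, 10, 0, -40, 0.3],
  [0, 0, 0, 0, 0, -50, 0.3],
  [0, 0, 0, 0, 0, -50, 0.3],
  [0, 0, 0, 0, 0, -35, 0.3],
])

```text
clock: 16.5
eef_pos: [468.9, -193.6, 251.1]
tool_rot: [-3.141, 0.003, 2.992]
wrist_force: [0.1, -0.2, -1.0]
width: 0.299
grasp_force: 0.0
```

```bash
python3 m.py; python3 - <<'E'
from h import *
from m import car
c=manip.capture("top")
hsv=cv2.cvtColor(c["image"],cv2.COLOR_BGR2HSV)
m=cv2.inRange(hsv,(160,60,40),(176,255,255));m[140:]=0
k=blobs(m,100)[0];print("pink box z120 ->",car(ray(c,cv2.boxPoints(cv2.minAreaRect(k)),120)).tolist())
g=cv2.inRange(hsv[:,:,2],0,40);g[:115]=0;g[143:]=0;g[:,:318]=0;g[:,372:]=0
b=blobs(g,30)
for q in b[:3]:
    print("dark",cv2.boundingRect(q),car(ray(c,q[:,0].mean(0),116)))
s=manip.capture("side");cv2.imwrite("pics/both.png",np.vstack([c["image"][60:270,150:550],s["image"][80:340,170:570]]))
E
```

```text
tcp [[-108. -166.]] 251.10256091121042
g z 120 [[-40.  50.]] [85. 12.] 0.2
g z 55 [[-27.  54.]] [90. 13.] 0.2
o z 120 [[-40. -53.]] [81. 14.] -1.9
o z 55 [[-27. -55.]] [86. 15.] -1.9
brown z95 [[  6. -58.]] [ 90. 126.] -0.4 Xmin -58.0
brown z95 [[21. 52.]] [89. 97.] 0.2 Xmin -27.0
brown z95 [[  38. -154.]] [ 75. 119.] -41.6 Xmin -29.0
tcp [[-106. -167.]] 255.91115481842436
g z 120 [[-40.  51.]] [85. 13.] -0.5
g z 55 [[-27.  54.]] [90. 13.] -0.5
o z 120 [[-40. -53.]] [81. 13.] -1.9
o z 55 [[-27. -55.]] [86. 14.] -1.9
brown z95 [[  5. -58.]] [ 89. 127.] -0.4 Xmin -58.0
brown z95 [[21. 52.]] [89. 97.] 0.4 Xmin -27.0
brown z95 [[  21. -168.]] [93. 97.] -0.1 Xmin -28.0
pink box z120 -> [[177.0, 143.0], [292.0, 119.0], [267.0, 19.0], [153.0, 44.0]]
dark (323, 126, 45, 12) [[103.  -1.]]
```

View pics/both.png

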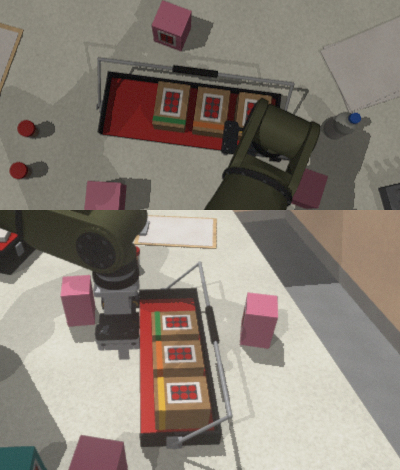

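All three cartons lie straight with their windows up, and nothing sticks out over the sill. The pink box behind starts at carrier Y of about 20, so I'll hook the bar at Y = -40.

Emit:
jog_arm([
  [0, 0, 0, -36, 18, 10, 0.3],
  [0, 0, 0, -36, 18, 10, 0.3],
  [0, 0, 0, -36, 18, 10, 0.3],
  [0, 0, 0, -36, 18, 10, 0.3],
  [0, 0, 0, -36, 18, 10, 0.3],
])

```text
clock: 17.2
eef_pos: [661.1, -130.5, 194.7]
tool_rot: [3.141, -0.003, 2.992]
wrist_force: [-1.2, -0.4, 0.2]
width: 0.299
grasp_force: 0.0
```

Emit:
jog_arm([
  [0, 0, 0, -36, 18, 10, 0.3],
  [0, 0, 0, -36, 18, 0, 0.3],
  [0, 0, 0, 0, 0, 0, 0.3],
])

```text
clock: 17.5
eef_pos: [738.8, -104.2, 181.6]
tool_rot: [3.141, -0.006, 2.994]
wrist_force: [-0.2, -1.2, 0.6]
width: 0.301
grasp_force: 0.0
```

Emit:
jog_arm([
  [0, 0, 0, 0, 0, 35, 0.3],
  [0, 0, 0, 0, 0, 35, 0.3],
  [0, 0, 0, 0, 0, 5, 0.3],
  [0, 0, 0, 0, 0, 0, 0.3],
])

```text
clock: 17.9
eef_pos: [736.1, -106.6, 111.4]
tool_rot: [3.141, -0.003, 2.992]
wrist_force: [-0.1, 0.6, 0.7]
width: 0.299
grasp_force: 0.0
```

Emit:
jog_arm([
  [0, 0, 0, 10, 0, 0, 0.3],
  [0, 0, 0, 9, 0, -10, 0.3],
  [0, 0, 0, 9, 0, -10, 0.3],
  [0, 0, 0, 10, 0, -9, 0.3],
  [0, 0, 0, 10, 0, -8, 0.3],
])

```text
clock: 18.4
eef_pos: [690.4, -99.7, 153.6]
tool_rot: [-3.141, 0.007, 2.992]
wrist_force: [3.6, -0.1, 2.8]
width: 0.3
grasp_force: 1.8
```

Emit:
jog_arm([
  [0, 0, 0, 11, 0, -7, 0.3],
  [0, 0, 0, 12, 0, -6, 0.3],
  [0, 0, 0, 12, 0, -5, 0.3],
  [0, 0, 0, 12, 0, -4, 0.3],
  [0, 0, 0, 0, 0, 0, 0.3],
])

```text
clock: 18.9
eef_pos: [643.0, -92.5, 174.8]
tool_rot: [-3.141, 0.004, 2.992]
wrist_force: [0.5, -0.0, 1.0]
width: 0.298
grasp_force: 0.0
```

```bash
python3 m.py|head -1; python3 - <<'E'
from h import *
cv2.imwrite("pics/side3.png",cv2.resize(manip.capture("side")["image"][80:340,170:570],None,fx=2,fy=2))
E
```

```text
tcp [[ 50. -41.]] 174.77829810446605
```

View pics/side3.png

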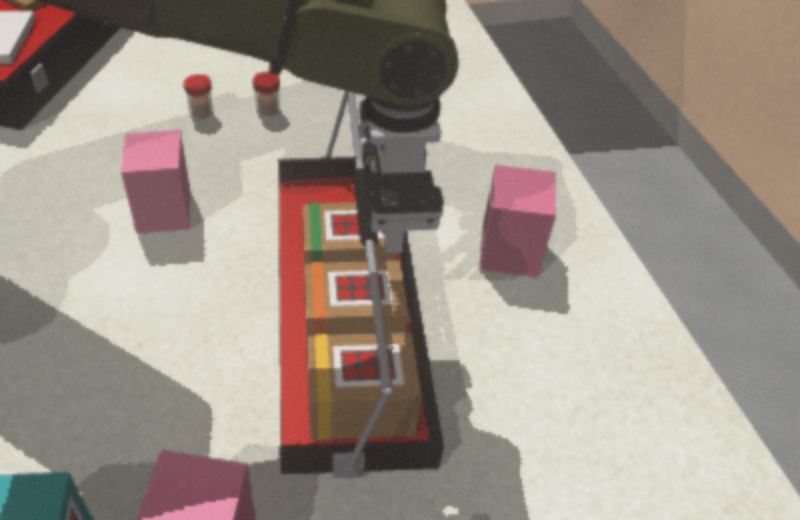

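The handle is almost up and following the finger. I'll carry on in small steps.

Emit:
jog_arm([
  [0, 0, 0, 8, 0, -2, 0.3],
  [0, 0, 0, 8, 0, -1, 0.3],
  [0, 0, 0, 6, 0, 0, 0.3],
  [0, 0, 0, 4, 0, 0, 0.3],
  [0, 0, 0, 0, 0, 0, 0.3],
])

```text
clock: 19.5
eef_pos: [616.9, -88.4, 174.6]
tool_rot: [3.142, -0.0, 2.992]
wrist_force: [0.9, 0.1, -0.1]
width: 0.299
grasp_force: 0.0
```

Emit:
jog_arm([
  [0, 0, 0, 5, 0, 0, 0.3],
  [0, 0, 0, 4, 0, 0, 0.3],
  [0, 0, 0, 2, 0, 0, 0.3],
  [0, 0, 0, 0, 0, 0, 0.3],
])

```text
clock: 19.9
eef_pos: [606.2, -86.7, 174.5]
tool_rot: [3.142, 0.0, 2.992]
wrist_force: [-0.6, -0.5, -0.6]
width: 0.3
grasp_force: 0.0
```

Emit:
jog_arm([
  [0, 0, 0, -35, 0, 0, 0.3],
  [0, 0, 0, -15, 0, -35, 0.3],
  [0, 0, 0, 0, 0, -50, 0.3],
  [0, 0, 0, 0, 0, -50, 0.3],
  [0, 0, 0, 0, 0, -30, 0.3],
])

```text
clock: 20.4
eef_pos: [656.0, -94.2, 343.8]
tool_rot: [-3.141, 0.004, 2.992]
wrist_force: [-0.2, -0.4, -0.0]
width: 0.301
grasp_force: 0.0
```

Emit:
jog_arm([
  [0, 0, 0, 45, 0, -10, 0.3],
  [0, 0, 0, 45, 0, 0, 0.3],
  [0, 0, 0, 45, 0, 0, 0.3],
  [0, 0, 0, 45, 0, 0, 0.3],
  [0, 0, 0, 45, 0, 0, 0.3],
])

```text
clock: 20.9
eef_pos: [431.5, -60.4, 349.3]
tool_rot: [-3.142, 0.0, 2.992]
wrist_force: [0.5, -0.7, 0.5]
width: 0.301
grasp_force: 0.0
```

Emit:
jog_arm([
  [0, 0, 0, 10, 45, 0, 0.3],
  [0, 0, 0, 10, 45, 0, 0.3],
  [0, 0, 0, 10, 45, 0, 0.3],
  [0, 0, 0, 10, 45, 0, 0.3],
  [0, 0, 0, 10, 45, 0, 0.3],
])

```text
clock: 21.4
eef_pos: [416.9, 171.1, 349.8]
tool_rot: [3.141, 0.001, 2.992]
wrist_force: [1.3, 0.1, 0.2]
width: 0.298
grasp_force: 0.0
```

```bash
python3 m.py; python3 - <<'E'
from h import *
c=manip.capture("top")
s=manip.capture("side");cv2.imwrite("pics/fin.png",np.hstack([c["image"][60:270,150:550],s["image"][80:290,170:570]]))
E
```

```text
tcp [[-213.  186.]] 349.8016073696152
g z 120 [[-40.  51.]] [85. 12.] 0.5
g z 55 [[-27.  54.]] [90. 13.] 0.5
o z 120 [[-40. -57.]] [88. 14.] 0.2
o z 55 [[-27. -59.]] [93. 14.] 0.2
y z 120 [[ -41. -165.]] [89. 18.] 2.7
y z 55 [[ -29. -173.]] [94. 19.] 2.7
brown z95 [[ -29. -169.]] [94. 64.] -0.0 Xmin -61.0
brown z95 [[-28. -58.]] [90. 57.] 1.3 Xmin -56.0
brown z95 [[  42. -169.]] [93. 55.] -0.0 Xmin 15.0
brown z95 [[44. 53.]] [88. 54.] 2.6 Xmin 15.0
brown z95 [[ 43. -58.]] [89. 54.] -0.7 Xmin 15.0
```

View pics/fin.png

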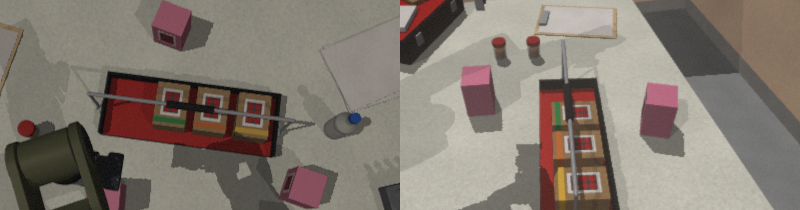

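The cartons are straight and fully in, the handle bar is over X ≈ -10 (upright), and the jars and bottle stand where they were. Handing in.

```bash
python3 -c "
from workcell import manip
print(manip.sign_off())"
```

```text
the job is handed in; nothing more can be done
None
```

I tipped the three cartons present (green, orange and yellow; blue was absent) into the carrier so they lie straight with windows up and nothing over the sill, raised the handle upright until it snapped home, left the jars and bottle untouched, and handed the job in after about 21 s.

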